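# Shut the walnut jar and fasten its sprung clasp

## Robot

A 6-joint arm with a two-finger parallel gripper is mounted at the origin on the work surface. World frame = base frame: x ahead of the robot, y to its left, z up, the work surface at z = 0. Lengths are in m, angles in rad, forces in N, time in s.
With the tool pointing down it reaches from about 0.35 to 0.775 m from the base axis. Payload 7.3 kg.
Tool frame: the origin (TCP) lies between the finger pads; the fingertips stand ahead of it and the grasp point (between the pads) lies 6 mm ahead of it (robot.tip_extent is the x of the fingertips in the tool frame, in m); x points along the fingers, z is the direction in which the jaws open and shut, and the axes are right-handed (so a half turn about x gives the same grasp; the last joint's range is limited). The gripper opens to 92 mm and grips with 3 to 60 N. Pads are 19 mm wide; open, the fingers measure 130 mm over their backs; the gripper's body (75 mm by 190 mm) begins 47 mm behind the grasp point.
Start: joints at [-1.412, 0.342, 1.524, -0, 1.275, -0.146], TCP at [0.158, -0.501, 0.252] pointing down, gripper open.
Joint ranges: [-2.53, 2.53], [-0.77, 2.02], [0.04, 2.7], [-1, 4.14], [0.28, 2.66], [-3.11, 3.11]. Speed limits (rad/s): [2.57, 2.57, 3.14, 3.14, 3.14, 3.14].

## Interface

Orientations are given as [roll, pitch, yaw] about the fixed x, y, z axes, in that order (R = Rz(yaw) Ry(pitch) Rx(roll)).
In Python, from cell import robot gives the robot as it stands. The module is installed in compiled form; this text tells all that it offers.
- The arm moves only by the shell command python3 -m creep 'ROWS' [FORCE]. ROWS is JSON, a list of rows, each an object with "translation": the shift along the tool's x, y, z in m, a list of three; "twist": the turn, a rotation vector about the tool's x, y, z in rad, a list of three; "hand": the opening in per cent of the stroke, from 0 (shut) to 100 (fully open). A call has 1 to 5 rows; each row is the pose to reach, as a shift and turn from the pose measured when the call began, along the tool's axes at that moment; what a row does not reach only later rows make up. A row lasts 1/10 s, in which the tool goes at most 50 mm and 8.59 degrees, less where a joint would pass 70% of its speed; a pose out of reach is approached as far as the arm can. A call with a gripper value outside its range is refused whole. The fingers move at their own pace and stop on an object; FORCE is the grip in N (left out, the last holds). Time passes only in rows, so rows that repeat a pose let the fingers close. It gives the time, the measured TCP pose, the force and the opening at its end, in the units of the state.
- robot.observe(): the state, without advancing time (a new reading comes with each control period).
- robot.read_camera(name): name is "scene" or "top"; returns the picture (400x640x3 uint8, blue, green, red); there is no depth.
- robot.calibration(name): a dict with "intrinsics" (3x3 intrinsics, pixels), "dist" ([k1, k2, p1, p2, k3] as OpenCV has them; the pictures are not rectified), "cam_to_world" (4x4, takes a point from camera to world coordinates). Camera axes: x right, y up, looking along -z (the intrinsics and any distortion apply to the point x, -y, -z); pixel columns grow to the right and rows downward; lengths in m; the calibration is good to about 2 mm. A picture is of the moment at which its call begins. calibration takes no time and is no camera call.
- robot.hand_in(): hands the job in, once; it reports no verdict.
The state is a dict: "time": time; "qpos": joint angles; "qvel": joint speeds; "joint_efforts": joint torques, N m; "tool_pos": TCP position; "tool_rot": TCP orientation; "contact_force": force on the tool from outside, world axes, zero at the start; "torque": the same for the moment, N m; "opening": finger opening in m.
Only numpy, scipy, OpenCV 4.12 (cv2) and the standard library are available. Lean on these libraries where they do the work, as an engineer would, in place of code of your own. Each camera call takes 0.05 s, during which the arm holds its last target. There are 200 camera calls.

## Task

Close the big walnut jar: put its lid down, then press the clasp's wing down against its spring until you feel the hook bottom on the keeper, turn the hook under the post, and let it spring up so that it holds the post, then let go. Press gently, never harder than about 20 N on the jar, keep the jar standing upright within a few centimetres of where it is, and leave everything else on the counter alone.

Things in the scene. Friction and masses are not known exactly. Their poses are not given: they have to be found in the camera images.
- jar: big glass jar of walnuts, 116 mm across, neck radius 47 mm, 1.7 kg, standing loose. Origin: centre of its underside; z up; -x points to its front, where the clasp is. The steel lid (106 mm across, 10 mm thick, flat top 162 mm above the counter when shut) is hinged at the back, on a line along y at x = +56, z = 152 mm.
- keeper_nominal (a point): where the keeper's post nominally is: a square steel post 6 by 6 mm on the jar's neck, sticking out to the jar's front (-x) to 84 mm from the jar's axis. This point, on its centre line, is at x = -66, y = +9, z = 130.5 mm in the jar's frame. A flat shelf lies 9.6 mm below the post's underside (y = -8 to +22 mm). The real keeper sits up to 6 mm higher or lower: unmeasured, to be felt.
- lid (a joint): angle of the lid about its hinge: 0 = shut on its seal; positive = open, front up. The hinge is stiff enough to hold the lid ajar; 2 to 5 N near the front edge push it down.
- plunger (a joint): how far (m) the clasp's plunger is pressed in, along its axis: 0 = sprung fully out, 0.021 = end stop. Spring: about 3 N at 0, plus 0.25 N per mm. With the lid shut, the hook's foot meets the keeper's shelf at 7 to 19 mm; there the hook clears the post by 1.6 mm and can be turned under it. Let up, it rests against the post's underside at 1.5 to 13.5 mm, 5.6 mm above where it met the shelf.
- clasp_turn (a joint): angle (rad) of plunger, hook and wing about the plunger's axis: 0 = hook straight out to the jar's front, free of the post; it grows clockwise seen from above, towards the post. From about 1.2 on the hook lies under the post with its turned-up end beyond it; end stop at 1.5. It stays where it is left.
- hook (a point): underside of the hook's foot on the plunger's axis (x along the foot backwards, z along the plunger), 131 mm above the counter with lid shut and plunger out, 71.5 mm below the wing's centre. The foot, 5 mm wide and 4 mm thick, reaches 17.5 mm along -x; its end is turned up 4 mm more (3 mm thick). The plunger is 6 mm thick here.
- wing (a point): centre of the wing, the flat steel thumb-piece on top of the plunger, by which it is pressed and turned: 30 mm long (x), 9 mm thick (y), 24 mm high (z, the plunger's axis); -x points as the hook does. Plunger axis 66 mm in front of the jar's axis; centre 202.5 mm above the counter with lid shut and plunger out. Below the wing 26 mm of spring down to the sleeve, level with the lid's top.
- counter: the white quartz counter on which everything stands; its top is level, at height 0.
- kettle: tall cream kettle, 220 mm high, 160 mm across; origin at the centre of its underside. To be left alone.
- bowls: stack of three nesting steel bowls, 220 mm across; origin at the centre of its underside. To be left alone.
- measuring_cup: blue plastic measuring cup, 90 mm across, 75 mm high; origin at the centre of its underside. To be left alone.
- spoon: wooden spoon lying flat, 280 mm long. To be left alone.
- small_jar: small glass jar, 80 mm across, 100 mm high, shut with a wire clasp; origin at the centre of its underside. To be left alone.
- mug: white mug, 80 mm across, 95 mm high; origin at the centre of its underside. To be left alone.
- tea_tin: round metal tin, 78 mm across, 98 mm high; origin at the centre of its underside. To be left alone.

How it is judged:
On the way, in this order (a step that is already met when the one before it is completed fails the run):
1. the lid is down on the jar's seal (value of joint lid below 0.03 rad and value of joint clasp_turn below 0.6 rad), for 0.2 s.
2. with the lid down, the hook has been pressed down and turned under the post (value of joint lid below 0.03 rad and value of joint clasp_turn above 1.1 rad and value of joint plunger above 0.003 m), for 0.05 s.
At the end, for the whole second after the job is handed in: the lid is shut (within 0.03 rad), the hook is turned under the post (clasp_turn above 1.15 rad) and has sprung up against it (plunger between 0.5 and 14.8 mm), and the jar stands upright (within 0.05 rad) and still, within 50 mm of where it began (value of joint lid below 0.03 rad and value of joint clasp_turn above 1.15 rad and value of joint plunger between 0.0005 and 0.0148 m and angle between jar's own z axis and vertical below 0.05 rad and distance of jar from where it was at the start of the episode below 0.05 m and linear speed of jar below 0.01 m/s); the robot touches nothing.
It fails at once if the jar is pressed down on the counter with more than 24 N beyond its own weight of 16.4 N (contact force between jar and counter above 40.4 N).
It fails at once if the jar is tipped by more than 0.12 rad or shoved by more than 50 mm (angle between jar's own z axis and vertical above 0.12 rad or distance of jar from where it was at the start of the episode above 0.05 m).
It fails at once if another thing on the counter is moved by more than 30 mm (distance of any of kettle, bowls, measuring_cup, spoon, small_jar, mug, tea_tin from where it was at the start of the episode above 0.03 m).
It also fails if it takes over 64 s, if anything falls off the work surface, if the arm or the gripper's body presses on something with over 40 N, if the wrist force passes 120 N, or if a joint passes its speed limit or range.

## Working session

There is one attempt and no reset: what is moved stays moved. The work goes in short steps, Python scripts to look and compute and a shell command to move; the robot and the scene stay as the last step left them, time stands still between calls to the robot, and variables do not carry over. Pictures are saved under pics/ and viewed, about 8 in all and at most 12, crops included, and the job is handed in when it is done.

```bash
mkdir -p pics
python3 - <<'E'
from cell import robot
import cv2,numpy as np
np.set_printoptions(precision=4,suppress=True)
for n in("scene","top"):
    cv2.imwrite(f"pics/{n}0.png",robot.read_camera(n)); c=robot.calibration(n)
    print(n,c["intrinsics"],c["dist"],c["cam_to_world"])
print(robot.observe(),robot.tip_extent)
E
```

```text
scene [[510.35     0.     313.4504]
 [  0.     510.35   196.8688]
 [  0.       0.       1.    ]] [0.054 0.    0.    0.    0.   ] [[-0.4115 -0.5471  0.7289  1.6529]
 [ 0.9113 -0.258   0.3208  0.4935]
 [ 0.0126  0.7963  0.6048  1.0471]
 [ 0.      0.      0.      1.    ]]
top [[422.5554   0.     322.1996]
 [  0.     422.5554 196.1507]
 [  0.       0.       1.    ]] [-0.1066  0.      0.      0.      0.    ] [[-0.0183  0.9869 -0.1601  0.3937]
 [-0.9997 -0.0157  0.0173  0.0134]
 [ 0.0146  0.1604  0.9869  1.2359]
 [ 0.      0.      0.      1.    ]]
{'time': 0.1, 'qpos': array([-1.412 ,  0.3426,  1.5249, -0.    ,  1.2754, -0.146 ]), 'qvel': array([-0.0012, -0.0008, -0.0027,  0.0011,  0.0028, -0.0009]), 'joint_efforts': array([  0.0016, -43.2005, -24.4694,   0.0719,   0.0526,  -0.0001]), 'tool_pos': array([ 0.1575, -0.5005,  0.2511]), 'tool_rot': array([2.998 , 1.5694, 1.732 ]), 'contact_force': array([0.8341, 0.1569, 0.2364]), 'torque': array([0.0163, 0.0016, 0.0476]), 'opening': 0.09174301847007951} 0.025
```

View pics/scene0.png

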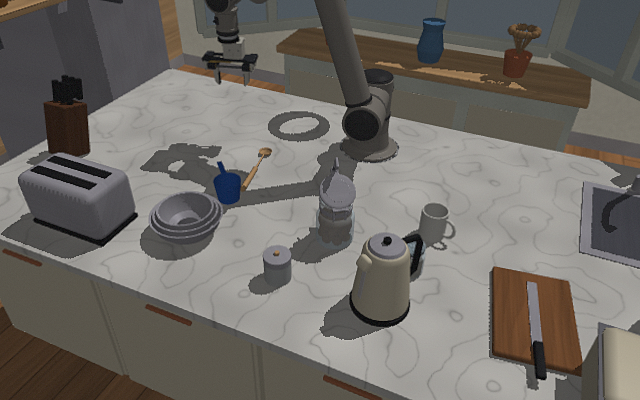

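View pics/top0.png

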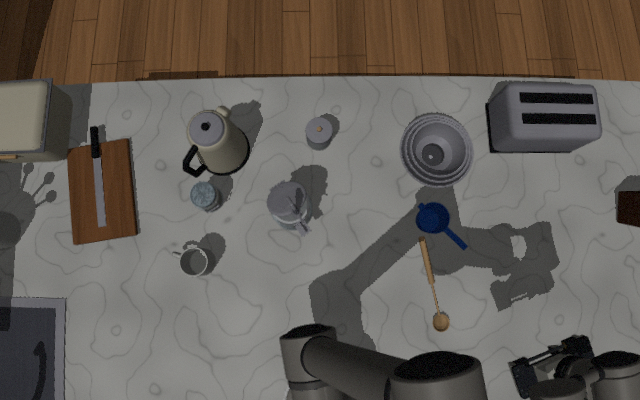

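The jar is at about (337,210) in the scene view and (288,205) in the top view, with its lid ajar. I'll zoom in on both.

Run:
```python
import cv2,numpy as np
a=cv2.imread("pics/scene0.png")[145:255,295:380]; b=cv2.imread("pics/top0.png")[170:245,250:335]
a=cv2.resize(a,None,fx=5,fy=5,interpolation=cv2.INTER_CUBIC);b=cv2.resize(b,None,fx=4.4,fy=4.4,interpolation=cv2.INTER_CUBIC)
b=cv2.convertScaleAbs(b,alpha=1.6,beta=20)
o=np.zeros((550,800,3),np.uint8);o[:a.shape[0],:a.shape[1]]=a;o[:b.shape[0],425:425+b.shape[1]]=b[:,:375]
cv2.imwrite("pics/z1.png",o);print(a.shape,b.shape)
```

```text
(550, 425, 3) (330, 374, 3)
```

View pics/z1.png

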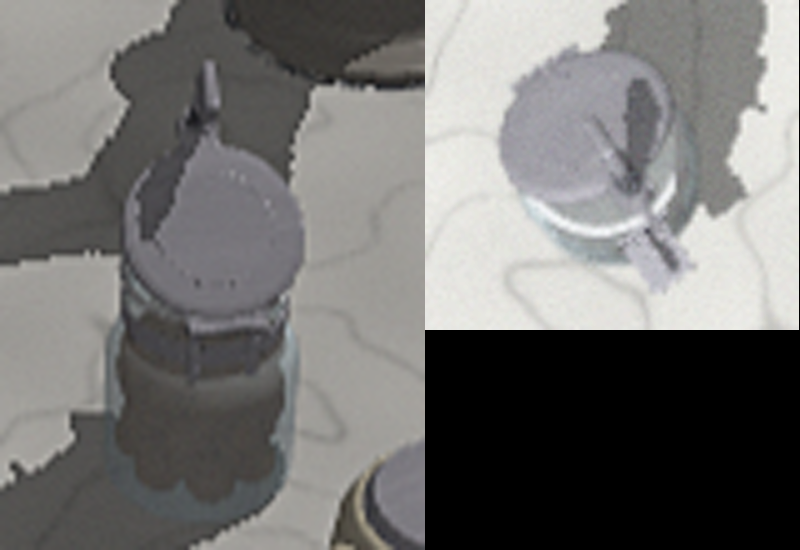

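```bash
cat > h.py <<'E'
import numpy as np,cv2
from scipy.optimize import least_squares
from scipy.spatial.transform import Rotation as R
from cell import robot
np.set_printoptions(precision=4,suppress=True)
def proj(n,P):
    c=robot.calibration(n);T=np.linalg.inv(np.array(c["cam_to_world"]))
    p=np.atleast_2d(P)@T[:3,:3].T+T[:3,3]; p=p*[1,-1,-1]
    return cv2.projectPoints(p.reshape(-1,1,3),np.zeros(3),np.zeros(3),np.array(c["intrinsics"]),np.array(c["dist"]))[0].reshape(-1,2)
H=np.array([.056,0,.152])
def lidpt(P,th): return (np.atleast_2d(P)-H)@R.from_euler('y',th).as_matrix().T+H
def jar2w(P,x,y,yaw): return np.atleast_2d(P)@R.from_euler('z',yaw).as_matrix().T+[x,y,0]
a=np.linspace(0,2*np.pi,120,endpoint=False)
def circ(r,z): return np.c_[r*np.cos(a),r*np.sin(a),z+0*a]
wingpts=np.array([[-.066+sx*.015,sy*.0045,.2025+sz*.012] for sx in(-1,1) for sy in(-1,1) for sz in(-1,1)])
E
cat > fit.py <<'E'
from h import *
S=lambda l:np.array(l)/5+[295,145]
T=lambda l:(np.array(l)-[425,0])/4.4+[250,170]
ls=S([(125,215),(140,270),(215,312),(304,235),(285,180),(240,150)])
lt=T([(500,140),(515,95),(560,55),(610,50),(650,70),(672,110),(665,160),(590,197),(545,195),(515,170)])
bs=S([(110,470),(140,505),(190,520),(250,510),(285,480)])
ws=S([(208,90)]);wt=T([(606,142)]);kt=T([(657,262)])
d=lambda m,o:np.sqrt(((m[None]-o[:,None])**2).sum(-1)).min(1)
def f(p):
    x,y,yaw,th=p
    L=jar2w(lidpt(circ(.053,.162),th),x,y,yaw);B=jar2w(circ(.058,0),x,y,yaw)
    w=jar2w(lidpt([[-.066,0,.2025]],th),x,y,yaw);k=jar2w([[-.072,.007,.122]],x,y,yaw)
    return np.r_[d(proj("scene",L),ls),d(proj("top",L),lt),d(proj("scene",B),bs),(proj("scene",w)-ws).ravel(),(proj("top",w)-wt).ravel(),(proj("top",k)-kt).ravel()]
best=min((least_squares(f,[.4,.1,yw,th],x_scale=[.01,.01,.1,.1]) for yw in(.2,.6) for th in(.4,.8)),key=lambda r:r.cost)
print(best.x,best.cost);print(best.fun)
x,y,yaw,th=best.x
o=np.zeros((600,800,3),np.uint8)
for n,(u,v,w,h),X in(("scene",(290,140,80,120),0),("top",(250,160,80,120),400)):
    im=cv2.resize(cv2.imread(f"pics/{n}0.png")[v:v+h,u:u+w],None,fx=5,fy=5,interpolation=cv2.INTER_CUBIC)
    im=cv2.convertScaleAbs(im,alpha=1.3)
    def dr(P,col):
        for q in proj(n,jar2w(P,x,y,yaw)): cv2.circle(im,tuple(np.round((q-[u,v]+.5)*5).astype(int)),1,col,-1)
    dr(lidpt(circ(.053,.162),th),(0,0,255));dr(circ(.058,0),(0,255,0));dr(lidpt(wingpts,th),(255,0,255))
    ks=np.linspace(0,1,20)[:,None]; dr(np.array([-.047,.009,.1305])+ks*[-.037,0,0],(255,255,0))
    dr(lidpt(np.array([-.066,0,.131])+ks*[0,0,.06],th),(0,255,255))
    o[:,X:X+400]=im
cv2.imwrite("pics/ov1.png",o)
print("wing centre",jar2w(lidpt([[-.066,0,.2025]],th),x,y,yaw),"shut",jar2w([[-.066,0,.2025]],x,y,yaw))
E
python3 fit.py
```

```text
[0.5487 0.0783 0.5537 0.5767] 19.024854704984563
[ 1.4617  0.9971  0.4166  0.1303  0.6565  1.4907  0.7666  0.2754  0.9355
  0.5908  1.7228  0.2194  3.2033  0.5334  0.5943  2.2547  1.5174  0.895
  0.6099  0.5364  0.1364 -0.3807 -0.5823  0.2681  2.4689  0.2056  0.8445]
wing centre [[0.5328 0.0684 0.2609]] shut [[0.4926 0.0436 0.2025]]
```

View pics/ov1.png

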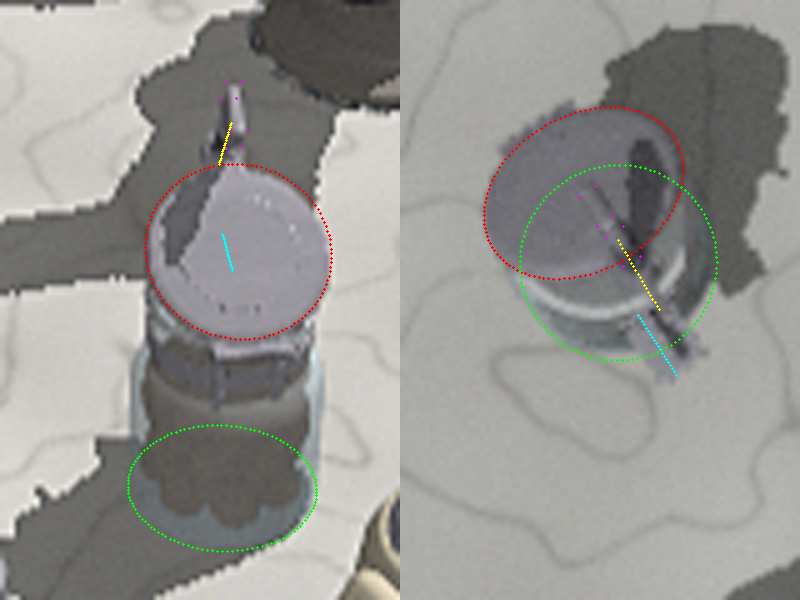

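The overlay matches: jar at about (0.549, 0.078), yaw 0.55, lid open about 0.58 rad. In both views the wing and hook line up to within a few mm. The plan is to grip the wing along its tilted axis, swing the lid shut about the hinge, press, turn and release.

```bash
cat > go.py <<'E'
# usage: go.py theta back turn side [plunge]: rows to a grasp pose fixed to the wing at lid angle theta
import sys; from h import *
J=[.5487,.0783,.5537]
def target(th,back,turn,side,pl=0):
    p=jar2w(lidpt([[-.066,0,.2025+.008+.006+back-pl]],th),*J)[0]
    L=(R.from_euler('z',J[2])*R.from_euler('y',th)).as_matrix()
    z=side*L[:,1];x=-L[:,2]
    M=R.from_matrix(np.c_[x,np.cross(z,x),z])*R.from_rotvec([turn,0,0])
    return p,M
if __name__=="__main__":
    s=robot.observe();p,M=target(*map(float,sys.argv[1:]))
    R0=R.from_euler('xyz',s["tool_rot"])
    print("t",s["time"],"q",s["qpos"],"F",s["contact_force"],"open",s["opening"])
    print("goal",p,"trans",R0.inv().apply(p-s["tool_pos"]),"twist",(R0.inv()*M).as_rotvec())
E
python3 go.py .577 .06 0 1; python3 go.py .577 .06 0 -1|tail -1; python3 go.py 0 .16 0 1|tail -1;python3 -c "
from h import *;print(R.from_euler('xyz',robot.observe()['tool_rot']).as_matrix())"
```

```text
t 0.1 q [-1.412   0.3426  1.5249 -0.      1.2754 -0.146 ] F [0.8341 0.1569 0.2364] open 0.09174301847007951
goal [0.5671 0.0897 0.3229] trans [-0.0711  0.5678 -0.4401] twist [ 2.7814 -0.826   0.1051]
goal [0.5671 0.0897 0.3229] trans [-0.0711  0.5678 -0.4401] twist [-0.2416 -0.0731 -0.5743]
goal [0.4926 0.0436 0.3765] trans [-0.1247  0.4829 -0.4186] twist [ 2.8927 -0.0005  0.0019]
[[-0.0002  0.9539  0.3001]
 [ 0.0013  0.3001 -0.9539]
 [-1.      0.0002 -0.0013]]
```

```bash
python3 -m creep '[{"translation":[-0.045,0.02,-0.015],"twist":[0,0,0],"hand":100},{"translation":[-0.09,0.05,-0.04],"twist":[0,0,0],"hand":100},{"translation":[-0.12,0.085,-0.065],"twist":[0,0,0],"hand":100},{"translation":[-0.14,0.12,-0.09],"twist":[0,0,0],"hand":100},{"translation":[-0.15,0.155,-0.12],"twist":[0,0,0],"hand":100}]'
python3 -m creep '[{"translation":[0,0.04,-0.03],"twist":[0,0,0],"hand":100},{"translation":[0,0.08,-0.06],"twist":[0,0,0],"hand":100},{"translation":[0,0.12,-0.09],"twist":[0,0,0],"hand":100},{"translation":[0,0.16,-0.12],"twist":[0,0,0],"hand":100},{"translation":[0,0.2,-0.15],"twist":[0,0,0],"hand":100}]'
python3 go.py .577 .1 0 -1
```

```text
time: 0.6
tool_pos: [0.2666, -0.3444, 0.4012]
tool_rot: [0.637, 1.57, -0.631]
contact_force: [0.6, -1.1, -0.6]
opening: 0.0914
time: 1.1
tool_pos: [0.4125, -0.1404, 0.4011]
tool_rot: [0.551, 1.569, -0.716]
contact_force: [0.5, -1.2, 0.6]
opening: 0.092
t 1.1 q [-0.5041  0.0942  1.4401 -0.0003  1.6059  0.7631] F [ 0.5321 -1.1765  0.5778] open 0.09198819277934965
goal [0.5857 0.1012 0.3564] trans [ 0.0447  0.2374 -0.1788] twist [-0.2435 -0.071  -0.5745]
```

```bash
python3 -m creep '[{"translation":[0,0.04,-0.03],"twist":[-0.05,-0.01,-0.12],"hand":100},{"translation":[0,0.08,-0.06],"twist":[-0.1,-0.03,-0.24],"hand":100},{"translation":[0,0.12,-0.09],"twist":[-0.15,-0.04,-0.36],"hand":100},{"translation":[0,0.16,-0.12],"twist":[-0.2,-0.06,-0.47],"hand":100},{"translation":[0.005,0.2,-0.15],"twist":[-0.24,-0.07,-0.57],"hand":100}]'
python3 go.py .577 .1 0 -1
```

```text
time: 1.6
tool_pos: [0.5579, 0.0632, 0.3964]
tool_rot: [-1.568, 0.995, -2.587]
contact_force: [1.5, -1.0, 0.9]
opening: 0.0917
t 1.6 q [ 0.1011  0.6937  0.6763 -0.3179  2.2743  0.9755] F [ 1.4694 -1.0134  0.8562] open 0.09172209343952115
goal [0.5857 0.1012 0.3564] trans [ 0.0098  0.0583 -0.0178] twist [-0.0018  0.0004 -0.0014]
```

```bash
python3 -m creep '[{"translation":[0,0.03,-0.01],"twist":[0,0,0],"hand":100},{"translation":[0.01,0.058,-0.018],"twist":[0,0,0],"hand":100},{"translation":[0.03,0.058,-0.018],"twist":[0,0,0],"hand":100},{"translation":[0.05,0.058,-0.018],"twist":[0,0,0],"hand":60},{"translation":[0.05,0.058,-0.018],"twist":[0,0,0],"hand":60}]'
python3 go.py .577 0 0 -1
python3 - <<'E'
from h import *
o=np.zeros((600,800,3),np.uint8)
for n,(u,v),X in(("scene",(295,110),0),("top",(250,140),400)):
    im=robot.read_camera(n);cv2.imwrite(f"pics/{n}1.png",im)
    o[:,X:X+400]=cv2.convertScaleAbs(cv2.resize(im[v:v+120,u:u+80],None,fx=5,fy=5,interpolation=cv2.INTER_CUBIC),alpha=1.4)
cv2.imwrite("pics/z2.png",o)
E
```

```text
time: 2.1
tool_pos: [0.5656, 0.0895, 0.3203]
tool_rot: [-1.574, 0.989, -2.591]
contact_force: [-1.2, 0.1, -0.3]
opening: 0.0805
t 2.1 q [ 0.1365  0.7338  0.8032 -0.2637  2.1306  1.074 ] F [-1.1971  0.1468 -0.3474] open 0.08051468484626378
goal [0.5393 0.0725 0.2726] trans [0.057  0.0001 0.0007] twist [-0.0001 -0.0019  0.0047]
```

View pics/z2.png

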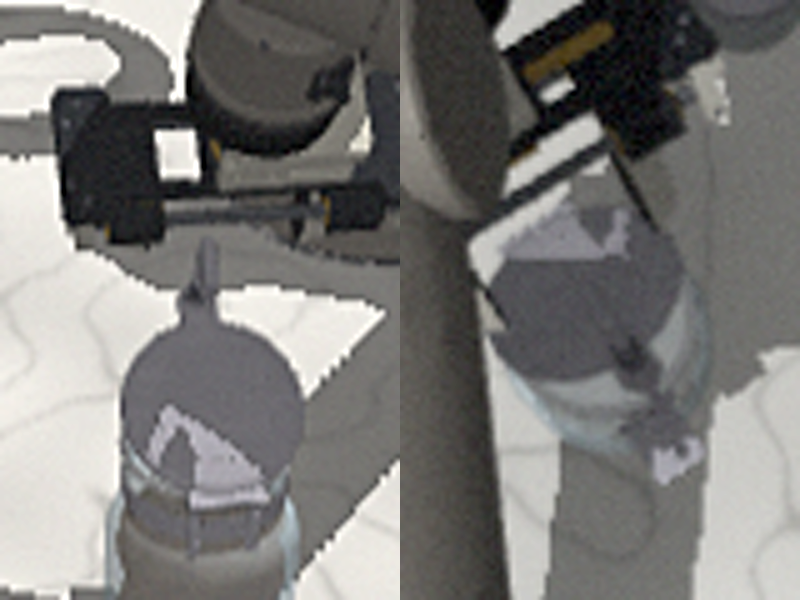

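The scene view shows the fingers straddling about x=246 and the wing at 207 (crop). I'll check that against the projected model before going down.

Run:
```python
from h import *; from go import *
s=robot.observe();Rt=R.from_euler('xyz',s["tool_rot"]);p=s["tool_pos"]
for n,o in(("scene",(295,110)),("top",(250,140))):
    f=lambda P:((proj(n,P)-o+.5)*5+[400*(n=="top"),0]).round()
    print(n,"tips",f(p+Rt.apply([[.025,0,-.04],[.025,0,.04]])).tolist(),"grasp",f(p+Rt.apply([.006,0,0])).tolist())
    print("wing top/centre",f(jar2w(lidpt([[-.066,0,.2145],[-.066,0,.2025]],.577),*J)).tolist())
```

```text
scene tips [[293.0, 223.0], [147.0, 231.0]] grasp [[224.0, 212.0]]
wing top/centre [[211.0, 256.0], [209.0, 265.0]]
top tips [[497.0, 311.0], [648.0, 217.0]] grasp [[557.0, 238.0]]
wing top/centre [[601.0, 311.0], [609.0, 326.0]]
```

Top-view tips at (497,325) and (648,225) match the prediction, and the wing agrees too. Moving in.

```bash
python3 -m creep '[{"translation":[0.02,0,0.001],"twist":[0,0,0],"hand":60},{"translation":[0.037,0,0.001],"twist":[0,0,0],"hand":60},{"translation":[0.05,0,0.001],"twist":[0,0,0],"hand":60},{"translation":[0.057,0,0.001],"twist":[0,0,0],"hand":60},{"translation":[0.057,0,0.001],"twist":[0,0,0],"hand":40}]' 8
python3 -m creep '[{"translation":[0,0,0],"twist":[0,0,0],"hand":30},{"translation":[0,0,0],"twist":[0,0,0],"hand":25},{"translation":[0,0,0],"twist":[0,0,0],"hand":20},{"translation":[0,0,0],"twist":[0,0,0],"hand":15},{"translation":[0,0,0],"twist":[0,0,0],"hand":12}]' 8
python3 -m creep '[{"translation":[0,0,0],"twist":[0,0,0],"hand":10},{"translation":[0,0,0],"twist":[0,0,0],"hand":8},{"translation":[0,0,0],"twist":[0,0,0],"hand":5},{"translation":[0,0,0],"twist":[0,0,0],"hand":2},{"translation":[0,0,0],"twist":[0,0,0],"hand":0}]' 8
python3 go.py .577 0 0 -1
```

```text
time: 2.7
tool_pos: [0.5413, 0.0723, 0.276]
tool_rot: [-1.568, 0.996, -2.587]
contact_force: [-0.4, -0.9, 0.4]
opening: 0.0506
time: 3.2
tool_pos: [0.5414, 0.0724, 0.2761]
tool_rot: [-1.568, 0.996, -2.587]
contact_force: [-0.7, -0.3, 0.6]
opening: 0.0131
time: 3.7
tool_pos: [0.5413, 0.0725, 0.2762]
tool_rot: [-1.568, 0.996, -2.587]
contact_force: [-2.6, 2.2, 1.1]
opening: 0.0089
t 3.7 q [ 0.1169  0.6833  1.0122 -0.2522  1.9656  1.1007] F [-2.6303  2.2055  1.0533] open 0.008880660246945036
goal [0.5393 0.0725 0.2726] trans [ 0.0039  0.0005 -0.001 ] twist [-0.0021  0.0003 -0.0019]
```

Gripped (opening 8.9 mm, which is the wing). Now I'll work out the swing about the hinge.

```bash
cat > swing.py <<'E'
import sys; from h import *; from go import J
s=robot.observe();R0=R.from_euler('xyz',s["tool_rot"]);p=s["tool_pos"]
h=jar2w([H],*J)[0];ax=jar2w([[0,1,0]],0,0,J[2])[0]
for a in map(float,sys.argv[1:]):
    Q=R.from_rotvec(-a*ax);print(a,R0.inv().apply(h+Q.apply(p-h)-p).round(4),(R0.inv()*Q*R0).as_rotvec().round(3))
up=-R0.as_matrix()[:,0]; x=jar2w([[1,0,0]],0,0,J[2])[0]
print("tilt th",np.arctan2(up@x,up[2]),"F jar",R.from_euler('z',-J[2]).apply(s["contact_force"]),"F tool",R0.inv().apply(s["contact_force"]),"t",s["time"],"open",s["opening"])
E
python3 swing.py .06 .12 .18 .24 .3
```

```text
0.06 [ 0.0075 -0.0039  0.    ] [0.   0.   0.06]
0.12 [ 0.0151 -0.0073  0.    ] [0.   0.   0.12]
0.18 [ 0.023  -0.0103  0.    ] [0.   0.   0.18]
0.24 [ 0.0311 -0.0128  0.    ] [0.    0.001 0.24 ]
0.3 [ 0.0392 -0.0148  0.    ] [0.    0.001 0.3  ]
tilt th 0.5751250114758703 F jar [-1.0776  3.259   1.0533] F tool [-0.2987 -1.484  -3.2558] t 3.7 open 0.008880660246945036
```

```bash
python3 -m creep '[{"translation":[0.0075,-0.004,-0.001],"twist":[0,0,0.06],"hand":0},{"translation":[0.015,-0.0073,-0.001],"twist":[0,0,0.12],"hand":0},{"translation":[0.023,-0.0103,-0.001],"twist":[0,0,0.18],"hand":0},{"translation":[0.031,-0.0128,-0.001],"twist":[0,0,0.24],"hand":0},{"translation":[0.039,-0.0148,-0.001],"twist":[0,0,0.3],"hand":0}]' 12
python3 swing.py .05 .1 .15 .2 .25 .3
```

```text
time: 4.2
tool_pos: [0.513, 0.0551, 0.2515]
tool_rot: [-1.556, 1.3, -2.576]
contact_force: [3.3, -0.0, -0.9]
opening: 0.009
0.05 [ 0.0062 -0.0033 -0.    ] [0.   0.   0.05]
0.1 [ 0.0125 -0.0063 -0.    ] [0.  0.  0.1]
0.15 [ 0.0189 -0.009  -0.    ] [0.   0.   0.15]
0.2 [ 0.0255 -0.0114 -0.0001] [0.001 0.    0.2  ]
0.25 [ 0.0322 -0.0134 -0.0001] [0.001 0.001 0.25 ]
0.3 [ 0.039  -0.0151 -0.0001] [0.001 0.001 0.3  ]
tilt th 0.2703686607350156 F jar [ 2.834  -1.7722 -0.8967] F tool [0.113  2.9749 1.7644] t 4.2 open 0.009038310989443039
```

```bash
python3 -m creep '[{"translation":[0.0062,-0.0033,0],"twist":[0,0,0.05],"hand":0},{"translation":[0.0125,-0.0063,0],"twist":[0,0,0.1],"hand":0},{"translation":[0.019,-0.009,0],"twist":[0,0,0.15],"hand":0},{"translation":[0.0255,-0.0114,0],"twist":[0,0,0.2],"hand":0},{"translation":[0.031,-0.013,0],"twist":[0,0,0.24],"hand":0}]' 12
python3 swing.py .03 .05
```

```text
time: 4.7
tool_pos: [0.4959, 0.0438, 0.2252]
tool_rot: [-1.371, 1.544, -2.39]
contact_force: [2.3, 1.1, -0.9]
opening: 0.0092
0.03 [ 0.0037 -0.002  -0.    ] [0.   0.   0.03]
0.05 [ 0.0061 -0.0033 -0.    ] [0.   0.   0.05]
tilt th 0.026492331258485838 F jar [ 2.5543 -0.2374 -0.8839] F tool [0.8172 2.5773 0.2276] t 4.7 open 0.0092069268303566
```

```bash
python3 -m creep '[{"translation":[0.0032,-0.0018,0],"twist":[0,0,0.026],"hand":0},{"translation":[0.0045,-0.0018,0],"twist":[0,0,0.026],"hand":0},{"translation":[0.006,-0.0018,0],"twist":[0,0,0.026],"hand":0},{"translation":[0.0075,-0.0018,0],"twist":[0,0,0.026],"hand":0},{"translation":[0.009,-0.0018,0],"twist":[0,0,0.026],"hand":0}]' 16
python3 swing.py
```

```text
time: 5.2
tool_pos: [0.4942, 0.0426, 0.2163]
tool_rot: [-0.232, 1.565, -1.251]
contact_force: [-3.0, 0.5, 3.8]
opening: 0.009
tilt th 0.0013699810689610963 F jar [-2.2469  2.0077  3.8242] F tool [-3.8326 -2.2553 -1.9822] t 5.2 open 0.008986135246150032
```

Run:
```python
from h import *
o=np.zeros((600,800,3),np.uint8)
for n,(u,v),X in(("scene",(295,130),0),("top",(250,150),400)):
    im=robot.read_camera(n);cv2.imwrite(f"pics/{n}2.png",im)
    o[:,X:X+400]=cv2.convertScaleAbs(cv2.resize(im[v:v+120,u:u+80],None,fx=5,fy=5,interpolation=cv2.INTER_CUBIC),alpha=1.4)
cv2.imwrite("pics/z3.png",o)
```

```text
(no output)
```

View pics/z3.png

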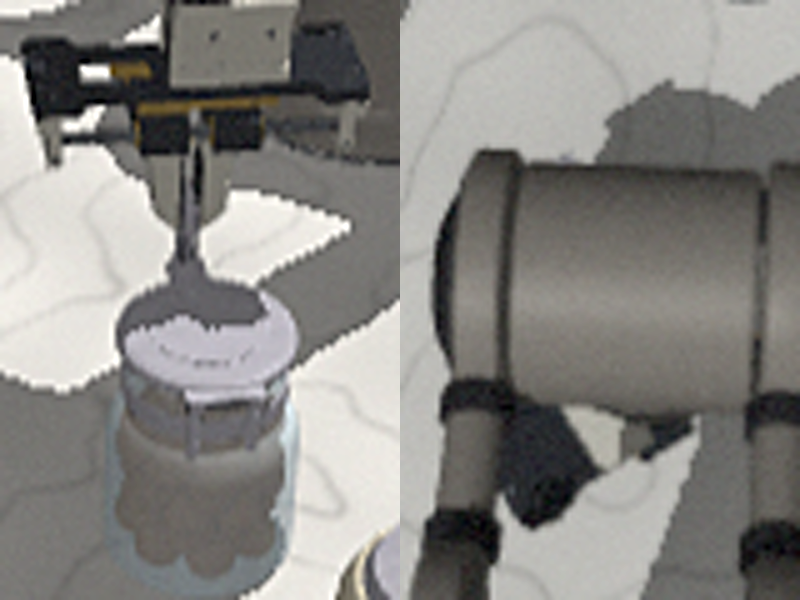

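The lid looks shut (flat ellipse at about (208,335)) with the wing gripped, and 3.8 N fits the spring at about 4 mm. Next I'll press gently and watch the force slope.

```bash
python3 -m creep '[{"translation":[0.001,0,0],"twist":[0,0,0],"hand":0},{"translation":[0.002,0,0],"twist":[0,0,0],"hand":0},{"translation":[0.003,0,0],"twist":[0,0,0],"hand":0},{"translation":[0.003,0,0],"twist":[0,0,0],"hand":0}]' 20
python3 -m creep '[{"translation":[0.001,0,0],"twist":[0,0,0],"hand":0},{"translation":[0.002,0,0],"twist":[0,0,0],"hand":0},{"translation":[0.002,0,0],"twist":[0,0,0],"hand":0}]'; python3 swing.py
```

```text
time: 5.7
tool_pos: [0.494, 0.0424, 0.213]
tool_rot: [-0.355, 1.565, -1.373]
contact_force: [-3.5, -0.9, 4.0]
opening: 0.0085
time: 6.0
tool_pos: [0.4937, 0.0422, 0.2108]
tool_rot: [-0.486, 1.565, -1.504]
contact_force: [-4.1, -0.9, 4.2]
opening: 0.0089
tilt th 0.0028551462695021435 F jar [-3.9418  1.4061  4.2067] F tool [-4.203  -3.9562 -1.3768] t 6.0 open 0.008867822091551887
```

```bash
python3 -m creep '[{"translation":[0,-0.001,0],"twist":[0,0,0],"hand":0},{"translation":[0,-0.002,0],"twist":[0,0,0],"hand":0},{"translation":[0.001,-0.002,0],"twist":[0,0,0],"hand":0},{"translation":[0.0015,-0.002,0],"twist":[0,0,0],"hand":0},{"translation":[0.0015,-0.002,0],"twist":[0,0,0],"hand":0}]'; python3 swing.py
python3 -m creep '[{"translation":[0.001,0,0],"twist":[0,0,0],"hand":0},{"translation":[0.0015,0,0],"twist":[0,0,0],"hand":0},{"translation":[0.0015,0,0],"twist":[0,0,0],"hand":0}]'; python3 swing.py
```

```text
time: 6.5
tool_pos: [0.4926, 0.0414, 0.2095]
tool_rot: [-0.217, 1.565, -1.236]
contact_force: [3.0, 3.5, 3.4]
opening: 0.0092
tilt th 0.0013261334004696392 F jar [4.387  1.3622 3.4433] F tool [-3.4572  4.3804 -1.3483] t 6.5 open 0.009247222022871484
time: 6.8
tool_pos: [0.4927, 0.0414, 0.208]
tool_rot: [-0.184, 1.565, -1.203]
contact_force: [3.0, 4.8, 5.8]
opening: 0.009
tilt th 0.0011264771085836333 F jar [5.09   2.5483 5.804 ] F tool [-5.8249  5.0795 -2.5214] t 6.8 open 0.00899340380321298
```

```bash
python3 -m creep '[{"translation":[0,0.0008,-0.0004],"twist":[0,0,0],"hand":0},{"translation":[0.001,0.0008,-0.0004],"twist":[0,0,0],"hand":0},{"translation":[0.0015,0.0008,-0.0004],"twist":[0,0,0],"hand":0},{"translation":[0.0015,0.0008,-0.0004],"twist":[0,0,0],"hand":0}]'; python3 swing.py
python3 -m creep '[{"translation":[0.001,0,0],"twist":[0,0,0],"hand":0},{"translation":[0.0015,0,0],"twist":[0,0,0],"hand":0},{"translation":[0.0015,0,0],"twist":[0,0,0],"hand":0}]'; python3 swing.py
```

```text
time: 7.2
tool_pos: [0.4932, 0.0419, 0.2064]
tool_rot: [-0.219, 1.564, -1.237]
contact_force: [2.1, 1.9, 5.2]
opening: 0.0089
tilt th 0.0014217451839471597 F jar [2.7242 0.4957 5.1685] F tool [-5.1754  2.7161 -0.4673] t 7.2 open 0.008933205481148062
time: 7.5
tool_pos: [0.4931, 0.0419, 0.205]
tool_rot: [-0.229, 1.564, -1.248]
contact_force: [1.6, 3.0, 6.0]
opening: 0.0087
tilt th 0.0015121546367810827 F jar [2.9276 1.6659 5.9758] F tool [-5.9908  2.916  -1.632 ] t 7.5 open 0.008661064930135512
```

```bash
python3 -m creep '[{"translation":[0.001,0.0005,-0.0002],"twist":[0,0,0],"hand":0},{"translation":[0.0015,0.0005,-0.0002],"twist":[0,0,0],"hand":0},{"translation":[0.0015,0.0005,-0.0002],"twist":[0,0,0],"hand":0}]'; python3 swing.py
python3 -m creep '[{"translation":[0.001,0,0],"twist":[0,0,0],"hand":0},{"translation":[0.0015,0,0],"twist":[0,0,0],"hand":0},{"translation":[0.0015,0,0],"twist":[0,0,0],"hand":0}]'; python3 swing.py
```

```text
time: 7.8
tool_pos: [0.4933, 0.042, 0.2048]
tool_rot: [-0.199, 1.563, -1.218]
contact_force: [-2.6, 1.2, 15.6]
opening: 0.009
tilt th 0.0015041157222717315 F jar [-1.555   2.3992 15.5598] F tool [-15.5748  -1.5817  -2.2818] t 7.8 open 0.008990064701362247
time: 8.1
tool_pos: [0.4933, 0.0419, 0.2048]
tool_rot: [-0.092, 1.563, -1.11]
contact_force: [-1.9, 4.1, 16.5]
opening: 0.0088
tilt th 0.0007699541735606728 F jar [ 0.4893  4.4779 16.4644] F tool [-16.501    0.4703  -4.3431] t 8.1 open 0.008753763513368535
```

The hook bottomed at TCP z = 0.2048, where the force jumped from 6 N to about 16 N. I'll ease to about 9 N and turn clockwise.

```bash
python3 -m creep '[{"translation":[0.0004,0,-0.0005],"twist":[0,0,0],"hand":0},{"translation":[0.0004,0,-0.0005],"twist":[0.06,0,0],"hand":0},{"translation":[0.0004,0,-0.0005],"twist":[0.12,0,0],"hand":0},{"translation":[0.0004,0,-0.0005],"twist":[0.2,0,0],"hand":0},{"translation":[0.0004,0,-0.0005],"twist":[0.28,0,0],"hand":0}]'; python3 swing.py;python3 -c "
from cell import robot;s=robot.observe();print(s['torque'],s['qpos'])"
```

```text
time: 8.6
tool_pos: [0.4927, 0.0426, 0.2049]
tool_rot: [0.181, 1.563, -1.121]
contact_force: [-0.7, 4.9, 10.5]
opening: 0.0087
tilt th 0.0007967492648250261 F jar [ 2.0091  4.497  10.5089] F tool [-10.5446   0.6804  -4.8006] t 8.6 open 0.00870207055394237
[1.01385689 0.12196983 0.07266946] [-0.06480863  0.33027991  1.68049426 -0.00740949  1.12704463  1.24001123]
```

```bash
python3 -m creep '[{"translation":[0.0005,0,-0.0008],"twist":[0.08,0,0],"hand":0},{"translation":[0.0005,0,-0.0008],"twist":[0.16,0,0],"hand":0},{"translation":[0.0005,0,-0.0008],"twist":[0.24,0,0],"hand":0},{"translation":[0.0005,0,-0.0008],"twist":[0.32,0,0],"hand":0},{"translation":[0.0005,0,-0.0008],"twist":[0.38,0,0],"hand":0}]'; python3 swing.py;python3 -c "
from cell import robot;s=robot.observe();print(s['torque'],s['qpos'])"
```

```text
time: 9.1
tool_pos: [0.4924, 0.0438, 0.2049]
tool_rot: [0.62, 1.564, -1.064]
contact_force: [0.4, 4.1, 8.6]
opening: 0.0088
tilt th 0.0003392594382977827 F jar [2.5262 3.3087 8.6405] F tool [-8.6649 -0.0279 -4.1118] t 9.1 open 0.008834429536280934
[ 1.13705422 -0.0408237   0.14542425] [-0.06291809  0.32975206  1.6812601  -0.00669982  1.12671666  1.62451529]
```

```bash
python3 -m creep '[{"translation":[0.0006,0,-0.0008],"twist":[0.08,0,0],"hand":0},{"translation":[0.0006,0,-0.0008],"twist":[0.16,0,0],"hand":0},{"translation":[0.0006,0,-0.0008],"twist":[0.24,0,0],"hand":0},{"translation":[0.0006,0,-0.0008],"twist":[0.32,0,0],"hand":0},{"translation":[0.0006,0,-0.0008],"twist":[0.38,0,0],"hand":0}]'; python3 swing.py;python3 go.py 0 0 1.35 -1; python3 -c "
from cell import robot;s=robot.observe();print(s['torque'])"
```

```text
time: 9.6
tool_pos: [0.4926, 0.0449, 0.2049]
tool_rot: [1.134, 1.564, -0.934]
contact_force: [1.1, 4.5, 7.9]
opening: 0.009
tilt th -0.0005884705116234028 F jar [3.3431 3.237  7.886 ] F tool [-7.9066 -1.0956 -4.4864] t 9.6 open 0.009044719006800924
t 9.6 q [-0.0609  0.3299  1.6811 -0.006   1.126   2.0091] F [1.1415 4.5112 7.886 ] open 0.009044719006800924
goal [0.4926 0.0436 0.2165] trans [-0.0116  0.0007  0.0012] twist [ 0.2996  0.002  -0.0068]
[ 1.13717829 -0.15577424  0.07576525]
```

```bash
python3 -m creep '[{"translation":[0.0008,0,-0.0006],"twist":[0.08,0,0],"hand":0},{"translation":[0.0008,0,-0.0006],"twist":[0.16,0,0],"hand":0},{"translation":[0.0008,0,-0.0006],"twist":[0.24,0,0],"hand":0},{"translation":[0.0008,0,-0.0006],"twist":[0.31,0,0],"hand":0},{"translation":[0.0008,0,-0.0006],"twist":[0.36,0,0],"hand":0}]'; python3 swing.py;python3 go.py 0 0 1.35 -1; python3 -c "
from cell import robot;s=robot.observe();print(s['torque'])"
```

```text
time: 10.1
tool_pos: [0.4931, 0.0458, 0.2048]
tool_rot: [1.683, 1.563, -0.747]
contact_force: [1.6, 4.5, 10.8]
opening: 0.009
tilt th -0.001977709724345053 F jar [ 3.745   2.9867 10.7579] F tool [-10.7716  -2.2816  -4.1768] t 10.1 open 0.008994091441321595
t 10.1 q [-0.0595  0.3304  1.6805 -0.0052  1.1249  2.3728] F [ 1.6149  4.5097 10.7579] open 0.008994091441321595
goal [0.4926 0.0436 0.2165] trans [-0.0117  0.0014  0.0018] twist [-0.063  -0.0006 -0.0074]
[ 1.20888564 -0.22023655  0.07308407]
```

Turned about 1.41 rad with no blocking. Now I'll let it spring up; it should catch on the post after about 5.6 mm.

```bash
python3 -m creep '[{"translation":[-0.0015,0,-0.0006],"twist":[0,0,0],"hand":0},{"translation":[-0.003,0,-0.0006],"twist":[0,0,0],"hand":0},{"translation":[-0.0045,0,-0.0006],"twist":[0,0,0],"hand":0},{"translation":[-0.0045,0,-0.0006],"twist":[0,0,0],"hand":0}]'; python3 swing.py
python3 -m creep '[{"translation":[-0.0005,0,0],"twist":[0,0,0],"hand":0},{"translation":[-0.001,0,0],"twist":[0,0,0],"hand":0},{"translation":[-0.0015,0,0],"twist":[0,0,0],"hand":0},{"translation":[-0.0015,0,0],"twist":[0,0,0],"hand":0}]'; python3 swing.py
```

```text
time: 10.5
tool_pos: [0.4934, 0.0463, 0.2094]
tool_rot: [1.689, 1.564, -0.741]
contact_force: [1.1, 3.8, 3.8]
opening: 0.0085
tilt th -0.0019561078276893176 F jar [2.8981 2.6427 3.8366] F tool [-3.8491 -2.1265 -3.2809] t 10.5 open 0.008518246411107204
time: 10.9
tool_pos: [0.4934, 0.0463, 0.2107]
tool_rot: [1.648, 1.564, -0.782]
contact_force: [2.6, 4.0, 2.9]
opening: 0.0086
tilt th -0.001602251971546834 F jar [4.2716 2.0543 2.8842] F tool [-2.8911 -1.3374 -4.543 ] t 10.9 open 0.008649753785031534
```

```bash
python3 -m creep '[{"translation":[-0.0005,0,-0.0003],"twist":[0,0,0],"hand":0},{"translation":[-0.001,0,-0.0006],"twist":[0,0,0],"hand":0},{"translation":[-0.001,0,-0.0006],"twist":[0,0,0],"hand":0}]'; python3 swing.py
```

```text
time: 11.2
tool_pos: [0.4935, 0.0466, 0.211]
tool_rot: [1.472, 1.565, -0.958]
contact_force: [3.7, 1.8, -4.1]
opening: 0.009
tilt th -0.0003591194434011953 F jar [ 4.0427 -0.4389 -4.0595] F tool [ 4.0635  1.0443 -3.9258] t 11.2 open 0.008989083602556803
```

It's caught: the force reversed to -4 N at +6.2 mm. Releasing and lifting away.

```bash
python3 -m creep '[{"translation":[0.0005,0,-0.0006],"twist":[0,0,0],"hand":0},{"translation":[0.0005,0,-0.0006],"twist":[0,0,0],"hand":14},{"translation":[0.0005,0,-0.0006],"twist":[0,0,0],"hand":20},{"translation":[0.0005,0,-0.0006],"twist":[0,0,0],"hand":35},{"translation":[0.0005,0,-0.0006],"twist":[0,0,0],"hand":50}]'
python3 -m creep '[{"translation":[0,0,0],"twist":[0,0,0],"hand":50},{"translation":[-0.01,0,0],"twist":[0,0,0],"hand":50},{"translation":[-0.025,0,0],"twist":[0,0,0],"hand":50},{"translation":[-0.05,0,0],"twist":[0,0,0],"hand":50},{"translation":[-0.09,0,0],"twist":[0,0,0],"hand":50}]'
python3 -m creep '[{"translation":[-0.04,0,0],"twist":[0,0,0],"hand":50},{"translation":[-0.08,0,0],"twist":[0,0,0],"hand":50},{"translation":[-0.08,-0.04,0],"twist":[0,0,0],"hand":50},{"translation":[-0.08,-0.08,0],"twist":[0,0,0],"hand":50},{"translation":[-0.08,-0.12,0],"twist":[0,0,0],"hand":50}]'
python3 - <<'E'
from h import *
o=np.zeros((600,800,3),np.uint8)
for n,(u,v),X in(("scene",(295,130),0),("top",(250,150),400)):
    im=robot.read_camera(n);cv2.imwrite(f"pics/{n}3.png",im)
    o[:,X:X+400]=cv2.convertScaleAbs(cv2.resize(im[v:v+120,u:u+80],None,fx=5,fy=5,interpolation=cv2.INTER_CUBIC),alpha=1.4)
cv2.imwrite("pics/z4.png",o)
E
```

```text
time: 11.7
tool_pos: [0.4937, 0.0468, 0.2104]
tool_rot: [1.372, 1.565, -1.058]
contact_force: [-0.2, -1.3, 0.0]
opening: 0.0298
time: 12.2
tool_pos: [0.4924, 0.0473, 0.3004]
tool_rot: [0.644, 1.565, -1.786]
contact_force: [0.9, -0.4, -1.1]
opening: 0.0457
time: 12.7
tool_pos: [0.4131, 0.1393, 0.3809]
tool_rot: [0.883, 1.566, -1.548]
contact_force: [0.7, 0.9, -0.1]
opening: 0.0457
```

View pics/z4.png

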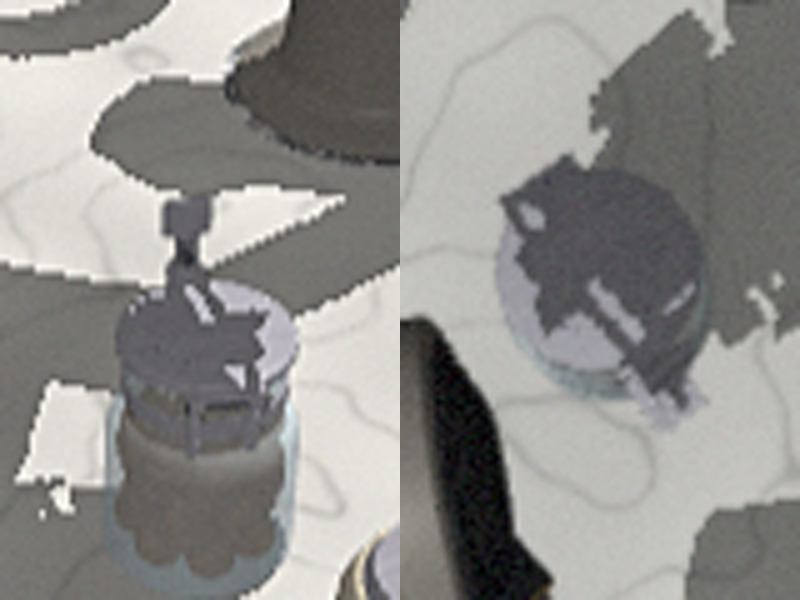

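The lid is shut and the jar is upright where it stood. The wing at (187,215) is now broadside to the scene camera, so it has turned. I'll check its height and turn numerically.

Run:
```python
from h import *; from go import J
import itertools
for pl in(0,.005,.010,.016):
  for tn in(1.1,1.4):
    w=np.array(list(itertools.product((-.015,.015),(-.0045,.0045),(-.012,.012))))@R.from_euler('z',-tn).as_matrix().T+[-.066,0,.2025-pl]
    q=(proj("scene",jar2w(w,*J))-[295,130]+.5)*5
    print(pl,tn,"x",q[:,0].min().round(),q[:,0].max().round(),"y",q[:,1].min().round(),q[:,1].max().round())
im=cv2.imread("pics/scene3.png").astype(int).sum(2)[165:190,322:342]
print(im)
```

```text
0 1.1 x 166.0 217.0 y 175.0 232.0
0 1.4 x 164.0 219.0 y 179.0 229.0
0.005 1.1 x 165.0 217.0 y 182.0 239.0
0.005 1.4 x 164.0 219.0 y 186.0 236.0
0.01 1.1 x 165.0 217.0 y 189.0 246.0
0.01 1.4 x 164.0 218.0 y 193.0 243.0
0.016 1.1 x 165.0 216.0 y 198.0 254.0
0.016 1.4 x 164.0 218.0 y 201.0 251.0
[[198 233 239 247 254 254 261 260 252 259 254 257 258 256 257 259 259 261
  258 257]
 [431 449 209 227 240 248 251 253 249 254 251 257 260 257 267 260 248 253
  253 252]
 [499 513 436 449 210 216 226 227 235 253 259 263 255 257 253 255 247 239
  226 226]
 [482 494 507 514 433 451 454 471 484 232 235 245 234 223 226 224 217 452
  453 453]
 [483 488 485 496 509 525 465 428 445 320 261 215 210 202 222 309 424 493
  502 514]
 [479 480 483 487 500 453 271 244 271 272 247 224 224 222 212 354 504 462
  464 484]
 [477 481 473 489 500 350 177 203 205 216 219 224 219 218 202 337 479 453
  457 484]
 [469 476 473 478 497 316 188 217 213 213 217 217 215 217 197 329 475 469
  477 491]
 [464 472 477 478 491 317 186 212 219 212 221 216 214 204 195 337 506 487
  489 488]
 [461 464 468 475 493 318 188 212 215 215
[... 619 characters left out ...]
 468 462
  316 332]
 [454 457 458 461 457 474 394 205 156 146  90 122 226 419 499 484 313 326
  199 223]
 [463 457 461 456 460 478 268 181 193 200 159 199 192 266 354 332 194 218
  228 237]
 [469 462 462 460 473 487 215 192 205 223 214 213 199 199 160 205 220 233
  240 244]
 [484 479 470 470 478 494 285 189 212 208 226 214 209 201 182 219 226 225
  227 229]
 [337 503 498 494 496 511 248 187 206 207 196 195 203 205 203 390 378 329
  333 324]
 [216 357 343 307 332 334 191 188 199 206 395 376 178 194 206 451 427 402
  397 396]
 [223 163 207 355 371 371 188 205 199 205 415 434 354 172 184 307 430 411
  400 400]
 [299 353 195 314 315 308 191 196 211 197 276 432 421 359 178 178 303 423
  409 397]]
```

Image and touch agree: the wing centre is at about 218 px, which puts the plunger at about 10 mm (felt: bottomed at about 15.7 mm, caught at about 9.8 mm). Handing in.

```bash
python3 -c "
from cell import robot;print(robot.hand_in(),robot.observe()['time'])"
```

```text
the job is handed in; nothing more can be done
the job is handed in; nothing more can be done
```

The walnut jar is closed and clasped, and I handed the job in at about 13 s of robot time; no verdict is reported.

**What I did:** I gripped the clasp's wing along its tilted axis and swung the lid shut about its hinge. I pressed until the hook bottomed, turned it about 1.41 rad clockwise, let it spring up under the post, then let go and backed off.

**Touch:** The hook bottomed at about 15.7 mm of plunger travel, where the force jumped from 6 N to 16.5 N, the highest downward force I read. On the way up the force reversed to -4 N at about 6 mm, so the post holds the hook.

**Last picture:** The lid is shut, the jar is upright at its place, and the wing is turned broadside. It puts the plunger at about 10 mm, against 9.8 mm by touch.

**Less certain:**
- The wing's upper and lower edges in that picture did not agree exactly with each other (about ±4 mm); I used their middle.
- Side forces of up to about 5 N occurred while pressing and turning. The jar may have slid a few millimetres, but I did not measure its final position.

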